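Feel out the binding bearing wheel and reject it

TASK

Check the three bearing wheels in the test rack: ease each one round slowly by its finger peg for about a centimetre, and never force one that resists; flick the two that run freely so that each turns at least half a turn, and leave their units seated in the rack. Only when all three have been tried, lift the unit whose wheel drags out by its post and stand it upright, flat on the floor of the empty steel reject tray. Leave the vice, the case and the cutters where they are.

Things in the scene. Friction and masses are not known exactly. Their poses are not given: they have to be found in the camera images.
- rack: fixed low aluminium test rack on the bench, 94 x 314 x 21 mm, three square open-topped pockets in a row along its y axis (centres at y = -110, 0, +110 mm); origin under its middle, x axis points away from the robot side. Pocket floor 5 mm above the bench, walls 16 mm above that floor, about 1.2 mm play round each bearing unit.
- tray: fixed open steel reject tray, 130 x 130 x 22 mm, walls and floor 4 mm thick, empty; origin under its middle
- unit_a: one of three look-alike loose bearing units, 0.87 kg, in any order in the rack pockets: steel foot 70x70x18 mm; horizontal aluminium wheel, 84 mm diameter, 21 to 30 mm above the underside; fixed upright steel post on the axis, 16 mm diameter, through the wheel to 78 mm above the underside, for gripping and carrying. Origin: centre of the underside, z up.
- wheel_a (a joint): turn of the wheel, rad, + counter-clockwise from above, unlimited; 0: peg on the unit's -x side; starts within 0.5. A free one needs hardly any force, coasts over half a turn after a flick with the peg at 0.2 m/s. Exactly one wheel binds: about 4 N at the peg to start it, 7 N when its peg moves at 20 mm/s, over 20 N at 0.12 m/s, and it seizes 1.2 rad from 0; it stops where left.
- peg_a (a point): centre of the top of that wheel's upright finger peg: 8 mm in diameter, 14 mm tall above the wheel's upper face, 37 mm from the axis; its top is 44 mm above the unit's underside. Push it sideways (along the rim) to turn the wheel.
- unit_b: one of three look-alike loose bearing units, 0.87 kg, in any order in the rack pockets: steel foot 70x70x18 mm; horizontal aluminium wheel, 84 mm diameter, 21 to 30 mm above the underside; fixed upright steel post on the axis, 16 mm diameter, through the wheel to 78 mm above the underside, for gripping and carrying. Origin: centre of the underside, z up.
- wheel_b (a joint): turn of the wheel, rad, + counter-clockwise from above, unlimited; 0: peg on the unit's -x side; starts within 0.5. A free one needs hardly any force, coasts over half a turn after a flick with the peg at 0.2 m/s. Exactly one wheel binds: about 4 N at the peg to start it, 7 N when its peg moves at 20 mm/s, over 20 N at 0.12 m/s, and it seizes 1.2 rad from 0; it stops where left.
- peg_b (a point): centre of the top of that wheel's upright finger peg: 8 mm in diameter, 14 mm tall above the wheel's upper face, 37 mm from the axis; its top is 44 mm above the unit's underside. Push it sideways (along the rim) to turn the wheel.
- unit_c: one of three look-alike loose bearing units, 0.87 kg, in any order in the rack pockets: steel foot 70x70x18 mm; horizontal aluminium wheel, 84 mm diameter, 21 to 30 mm above the underside; fixed upright steel post on the axis, 16 mm diameter, through the wheel to 78 mm above the underside, for gripping and carrying. Origin: centre of the underside, z up.
- wheel_c (a joint): turn of the wheel, rad, + counter-clockwise from above, unlimited; 0: peg on the unit's -x side; starts within 0.5. A free one needs hardly any force, coasts over half a turn after a flick with the peg at 0.2 m/s. Exactly one wheel binds: about 4 N at the peg to start it, 7 N when its peg moves at 20 mm/s, over 20 N at 0.12 m/s, and it seizes 1.2 rad from 0; it stops where left.
- peg_c (a point): centre of the top of that wheel's upright finger peg: 8 mm in diameter, 14 mm tall above the wheel's upper face, 37 mm from the axis; its top is 44 mm above the unit's underside. Push it sideways (along the rim) to turn the wheel.
- mini_vice: small grey machine vice, 44 x 118 x 38 mm, loose bystander; origin under its middle
- tool_case: closed blue plastic case, 74 x 125 x 30 mm, loose bystander; origin under its middle
- cutters: flush cutters with red grips, 45 x 125 x 12 mm, loose bystander; origin under its middle
Things that resemble listed ones, but are neither listed nor needed, are in the scene too. Leave any blue, green or pink look-alike of the unit_b alone.

How it is judged:
By the outcome, as a careful person would: the job done as asked, in the order asked, and still so for the second after the job is handed in, with the robot touching nothing.
It also fails if it takes over 61 s, if anything falls off the work surface, if the arm or the gripper's body presses on something with over 40 N, if the wrist force passes 120 N, or if a joint passes its speed limit or range.

ROBOT

A 6-joint arm with a two-finger parallel gripper is mounted at the origin on a cart in front of the work surface, level with it; the furniture and walls round the work are solid. World frame = base frame: x ahead of the robot, y to its left, z up, the work surface at z = 0. Lengths are in m, angles in rad, forces in N, time in s.
With the tool pointing down it reaches from about 0.375 to 0.9 m from the base axis. Payload 3.1 kg.
Tool frame: the origin (TCP) lies at the centre of the arm's flange, where the gripper is bolted on; the fingertips stand robot.tip_extent ahead of it and the grasp point (between the pads) lies 164 mm ahead of it (robot.tip_extent is the distance from the TCP to the fingertips, in m); z points along the fingers, y is the line along which they close (so a half turn about z gives the same grasp; the last joint's range is limited). The gripper opens to 87 mm and grips with 3 to 60 N. Pads are 19 mm wide; open, the fingers measure 117 mm over their backs; the gripper's body (75 mm by 190 mm) begins 51 mm behind the grasp point.
Start: joints at [0.924, 0.527, 1.433, -0, 1.181, -0.178], TCP at [0.282, 0.558, 0.405] pointing down, gripper open.
Joint ranges: [-3.08, 3.08], [-0.75, 2.2], [0.22, 2.44], [-1.43, 4.57], [0, 2.65], [-2.85, 2.85]. Speed limits (rad/s): [2.79, 2.79, 3.14, 3.14, 3.14, 3.14].

INTERFACE

Orientations are given as a unit quaternion [x, y, z, w].
In Python, from rig import get_obs, camera, hand_in, cut_out, robot gives the robot as it stands.
- The arm moves only by the tool step_arm, never from a script. Its argument "rows" is a list of rows, each a list of 6 numbers: the shift along the world's x, y, z in m, then the turn, a rotation vector about the world's x, y, z in degrees. A call has 1 to 12 rows; each row shifts and turns the commanded pose from where the row before left it; what a row does not reach is not made up. A row lasts 1/8 s, in which the tool goes at most 62.5 mm and 10.7 degrees, less where a joint would pass 70% of its speed; a pose out of reach is approached as far as the arm can. A call is refused whole if a number of a shift passes 0.0625 or a number of a turn 10.7, either way. A call with a gripper value outside its range is refused whole. "jaw" is the finger opening in m, from 0 to 0.087, set as the call begins (left out, the last holds). The fingers move at their own pace and stop on an object; "squeeze" is the grip in N (left out, the last holds). Time passes only in rows, so rows that do not move let the fingers close. It gives the time, the measured TCP pose, the force, the opening and the grip force at its end, in the units of the state.
- get_obs(): the state, without advancing time (a new reading comes with each control period).
- camera(name): name is "scene" or "top" or "wrist"; returns a dict with "pixels" (480x640x3 uint8, blue, green, red), "depth" (480x640 float32, m along the optical axis (not along the pixel's ray), 0 where there is no reading), "fov_y" (degrees; the focal length in pixels is half the picture's height over the tangent of half this angle, whatever the lens; pixels are square), "cx", "cy" (the principal point, pixels), "extrinsics" (4x4, takes a point from camera to world coordinates); the wrist camera has in their place "mount" (4x4, takes a point from camera to tool coordinates, whose origin is the TCP and whose axes are the flange's). Camera axes: x right, y up, looking along -z (the intrinsics and any distortion apply to the point x, -y, -z); pixel columns grow to the right and rows downward; lengths in m; the calibration is good to about 2 mm. A picture is of the moment at which its call begins: read the wrist's pose just before it.
- hand_in(): hands the job in; it is judged then, once.
Trained networks look in the newest picture that a camera, given by its name, has taken for a name from the list of things; names that differ only in an ending like _2 or _b are one class to them, and where a whole thing is asked for, a point or a joint stands for the part that bears it (a point fixed in the world has none). Each returns a list of dicts, best first, with "confidence" (0 to 1); they miss things now and then, are a little off and sometimes report something else, mostly with a low value. They report only what shows in the picture. A call takes as long as a camera call. They do not tell look-alikes from the thing itself.
- cut_out(label, camera): "region" (480x640 bool, what is visible of it) and "extent" ([centre column, centre row, width, height] in pixels, round what is visible of it).
The state is a dict: "time": time; "q": joint angles; "joint_velocities": joint speeds; "joint_torque": joint torques, N m; "position": TCP position; "tool_rot": TCP orientation; "ft_force": force on the tool from outside, world axes, zero at the start; "moment": the same for the moment, N m; "grip_width": finger opening in m; "grip_force": force on a finger pad.
Only numpy, scipy, OpenCV 4.12 (cv2) and the standard library are available. Lean on these libraries where they do the work, as an engineer would, in place of code of your own. Each camera call takes 0.05 s, during which the arm holds its last target. There are 200 camera calls.

## Working session

There is one attempt and no reset: what is moved stays moved. The work goes in short steps, Python scripts to look and compute and a tool call to move; the robot and the scene stay as the last step left them, time stands still between calls to the robot, and variables do not carry over. Pictures are saved under pics/ and viewed, at most 10 in all, crops included, and the job is handed in when it is done.

Besides the shell and the picture viewer there is one more tool, called after "Request:" in YAML: its name, and indented under it one key for each argument. step_arm: Moves the arm, as the interface text tells. Its arguments: {"type":"object","properties":{"rows":{"type":"array"},"jaw":{"type":"number"},"squeeze":{"type":"number"}},"required":["rows"]}

```bash
ls; mkdir -p pics
python3 - <<'E'
from rig import *
import cv2,numpy as np
o=get_obs();print({k:np.round(v,3).tolist() for k,v in o.items()}, robot.tip_extent)
for n in ("top","scene"):
    c=camera(n);cv2.imwrite(f"pics/{n}0.png",c["pixels"]);print(n,c["fov_y"],c["cx"],c["cy"],np.round(c["extrinsics"],3).tolist(),[k for k in c])
E
```

```text
pics
{'time': 0.0, 'q': [0.925, 0.529, 1.434, -0.0, 1.181, -0.179], 'joint_velocities': [0.0, -0.0, -0.0, -0.0, -0.001, -0.001], 'joint_torque': [-0.0, -44.004, -17.66, 0.063, 0.058, -0.0], 'position': [0.282, 0.558, 0.404], 'tool_rot': [0.232, 0.973, -0.001, -0.0], 'ft_force': [0.063, 0.064, -0.868], 'moment': [-0.044, 0.017, 0.01], 'grip_force': 0.0, 'grip_width': 0.087} 0.1822
top 53.79860036012887 322.2079688087149 233.95246466093798 [[-0.001, 0.987, -0.159, 0.377], [-1.0, 0.003, 0.022, 0.097], [0.022, 0.159, 0.987, 1.087], [0.0, 0.0, 0.0, 1.0]] ['pixels', 'depth', 'fov_y', 'cx', 'cy', 'extrinsics']
scene 53.157258631294525 320.59523622914975 240.05227662894194 [[0.855, 0.379, -0.354, 0.16], [-0.519, 0.599, -0.61, -0.552], [-0.019, 0.705, 0.709, 0.828], [0.0, 0.0, 0.0, 1.0]] ['pixels', 'depth', 'fov_y', 'cx', 'cy', 'extrinsics']
```

View pics/top0.png

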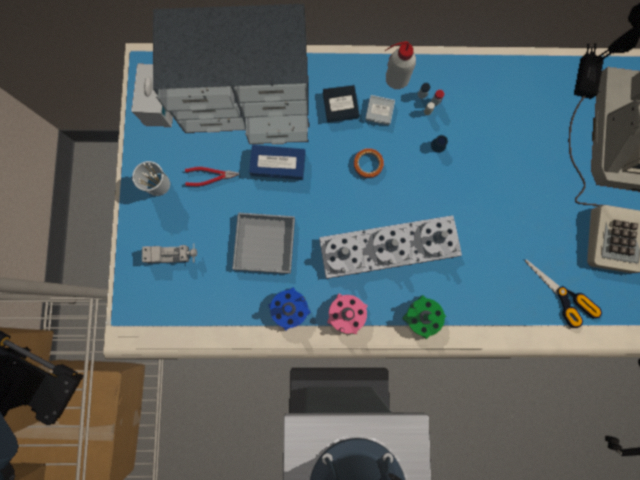

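View pics/scene0.png

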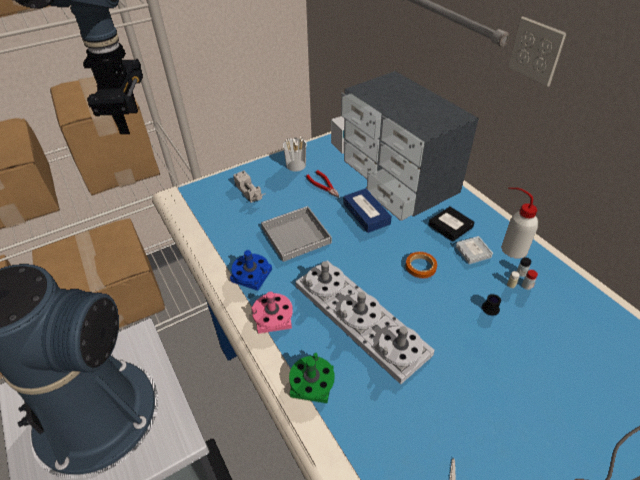

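The top picture shows the rack at about px (320-460, 215-275), with three silver units. The tray is at (264,243), and the coloured look-alikes sit in the front row. Next I'll measure from the depth.

```bash
cat > h.py <<'E'
from rig import *
import cv2,numpy as np
def cloud(name):
    o=get_obs();c=camera(name);d=c["depth"];f=240/np.tan(np.radians(c["fov_y"]/2))
    v,u=np.mgrid[:480,:640]
    P=np.stack([(u-c["cx"])*d/f,-(v-c["cy"])*d/f,-d,np.ones_like(d)],-1)
    if name=="wrist":
        from scipy.spatial.transform import Rotation as R
        T=np.eye(4);T[:3,:3]=R.from_quat(o["tool_rot"]).as_matrix();T[:3,3]=o["position"];E=T@c["mount"]
    else: E=c["extrinsics"]
    W=(P@np.array(E).T)[...,:3];W[d==0]=np.nan
    return c["pixels"],W
def ortho(W,img,x0,x1,y0,y1,s=0.0005,zmin=0,zmax=.12):
    "top view map: up=+x, left=+y"
    H=int((x1-x0)/s);Wd=int((y1-y0)/s);out=np.zeros((H,Wd,3),np.uint8);hm=np.full((H,Wd),np.nan)
    m=np.isfinite(W[...,2])&(W[...,2]>zmin)&(W[...,2]<zmax);p=W[m];c=img[m]
    o=np.argsort(p[:,2]);p=p[o];c=c[o]
    r=((x1-p[:,0])/s).astype(int);q=((y1-p[:,1])/s).astype(int);k=(r>=0)&(r<H)&(q>=0)&(q<Wd)
    out[r[k],q[k]]=c[k];hm[r[k],q[k]]=p[k,2];return out,hm
E
python3 - <<'E'
from h import *
for n in("top","scene"):
    img,W=cloud(n)
    if n=="top":
        cv2.imwrite("pics/crop.png",cv2.resize(img[200:350,230:470],None,fx=3.3,fy=3.3,interpolation=cv2.INTER_CUBIC))
    t=img[...,0].astype(int)-img[...,2]
    print(n,"bench z",np.nanmedian(W[(t>60)&(W[...,2]<.02)][:,2]))
    z=W[...,2]
    for lab in ("unit_a","tray","rack","mini_vice","tool_case","cutters"):
        for r in cut_out(lab,n)[:6]:
            m=r["region"];p=W[m];p=p[np.isfinite(p[:,2])]
            hi=p[p[:,2]>.068] if lab=="unit_a" else p
            print(n,lab,round(r["confidence"],2),np.round(r["extent"]),"med",np.round(np.median(p,0),3),"hi",len(hi),np.round(hi.mean(0),4) if len(hi) else "", "rng",np.round(np.percentile(p,2,0),3),np.round(np.percentile(p,98,0),3))
E
```

```text
top bench z 0.002617316178064266
top unit_a 0.96 [348. 315.  38.  38.] med [0.371 0.019 0.031] hi 51 [0.3704 0.0175 0.078 ] rng [ 0.334 -0.019  0.02 ] [0.408 0.056 0.078]
top unit_a 0.89 [344. 256.  34.  35.] med [0.5   0.026 0.036] hi 51 [0.5035 0.0263 0.0815] rng [ 0.464 -0.013  0.021] [0.54  0.063 0.083]
top unit_a 0.89 [290. 308.  37.  42.] med [0.382 0.147 0.031] hi 47 [0.3819 0.1468 0.0776] rng [0.345 0.109 0.018] [0.419 0.184 0.078]
top unit_a 0.84 [439. 237.  37.  34.] med [ 0.538 -0.187  0.036] hi 58 [ 0.5407 -0.1893  0.0812] rng [ 0.502 -0.229  0.021] [ 0.579 -0.152  0.083]
top unit_a 0.7 [392. 244.  39.  38.] med [ 0.521 -0.08   0.036] hi 50 [ 0.5218 -0.0812  0.0823] rng [ 0.484 -0.12   0.022] [ 0.562 -0.044  0.083]
top unit_a 0.57 [425. 319.  39.  44.] med [ 0.364 -0.153  0.031] hi 53 [ 0.3636 -0.1543  0.0778] rng [ 0.323 -0.192  0.006] [ 0.404 -0.115  0.078]
top tray 0.94 [263. 243.  65.  64.] med [0.532 0.208 0.005] hi 3310 [0.5317 0.2073 0.0068] rng [0.468 0.143 0.   ] [0.594 0.269 0.024]
top rack 0.6 [391. 245. 136.  64.] med [ 0.515 -0.058  0.022] hi 2055 [ 0.518  -0
[... 1490 characters left out ...]
k 0.63 [366. 333. 137. 105.] med [ 0.5   -0.129  0.02 ] hi 2722 [ 0.5096 -0.118   0.0175] rng [ 0.456 -0.241  0.001] [0.584 0.039 0.024]
scene mini_vice 0.84 [248. 188.  28.  32.] med [0.499 0.421 0.027] hi 499 [0.4994 0.414  0.0241] rng [0.485 0.356 0.   ] [0.521 0.469 0.038]
scene tool_case 0.56 [366. 211.  47.  43.] med [0.712 0.164 0.028] hi 1265 [0.7142 0.1666 0.0248] rng [0.683 0.113 0.003] [0.754 0.236 0.032]
scene cutters 0.76 [322. 184.  30.  27.] med [0.688 0.329 0.009] hi 231 [0.687  0.3284 0.0082] rng [0.665 0.272 0.001] [0.706 0.382 0.013]
scene cutters 0.65 [329. 281.  39.  32.] med [0.497 0.017 0.034] hi 896 [0.5002 0.0188 0.0335] rng [ 0.463 -0.015  0.021] [0.542 0.063 0.041]
```

View pics/crop.png

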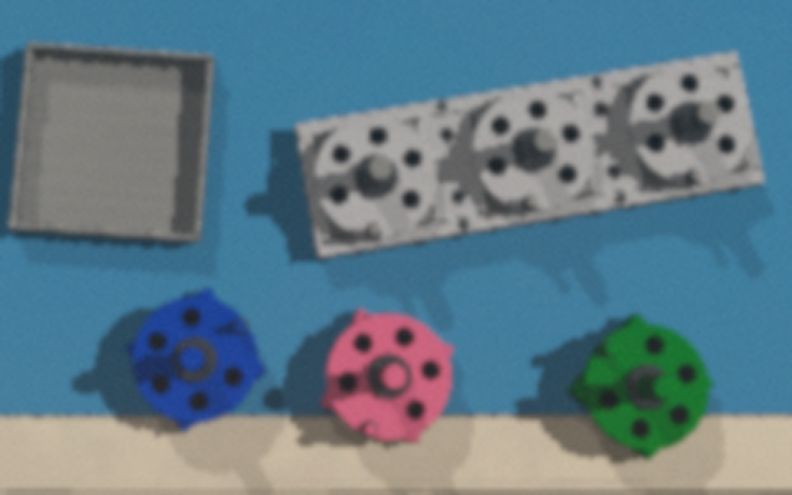

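Post estimates: A (0.503,0.025), B (0.521,-0.081), C (0.540,-0.190), which puts the rack yaw near 9.8°. In the crop, the hole left out of each wheel's ring is on the robot side, so that's where the pegs are. I'll move over the rack and look with the wrist camera.

Request:
step_arm:
  rows:
    - [0.014, -0.058, 0, 0, 0, 3.3]
    - [0.014, -0.058, 0, 0, 0, 3.3]
    - [0.014, -0.058, 0, 0, 0, 3.3]
    - [0.014, -0.058, 0, 0, 0, 3.3]
    - [0.014, -0.058, 0, 0, 0, 3.3]
    - [0.014, -0.058, 0, 0, 0, 3.3]
    - [0.014, -0.058, 0, 0, 0, 3.3]
    - [0.014, -0.058, 0, 0, 0, 3.3]
    - [0.014, -0.058, 0, 0, 0, 3.3]
    - [0.014, -0.058, 0, 0, 0, 3.3]
    - [0.014, -0.058, 0, 0, 0, 3.6]
    - [0, 0, 0, 0, 0, 0]
  jaw: 0

```text
time: 2.3
position: [0.4374, -0.0842, 0.4052]
tool_rot: [-0.082, 0.997, -0.001, 0.002]
ft_force: [0.2, -0.4, 0.2]
grip_width: 0.0003
grip_force: 0.0
```

Run:
```python
from h import *
from scipy.spatial.transform import Rotation as R
o=get_obs();print(o["time"],o["position"],R.from_quat(o["tool_rot"]).as_matrix().round(3).tolist(),o["q"])
img,W=cloud("wrist");cv2.imwrite("pics/w1.png",img)
np.savez("w1.npz",img=img,W=W)
```

```text
2.3 [ 0.4373561  -0.08423869  0.40523777] [[-0.986, -0.164, 0.003], [-0.164, 0.986, -0.002], [-0.003, -0.003, -1.0]] [-4.41981711e-01  2.85394294e-01  1.86470706e+00 -7.07841863e-04
  9.87525373e-01 -2.17708969e+00]
```

View pics/w1.png

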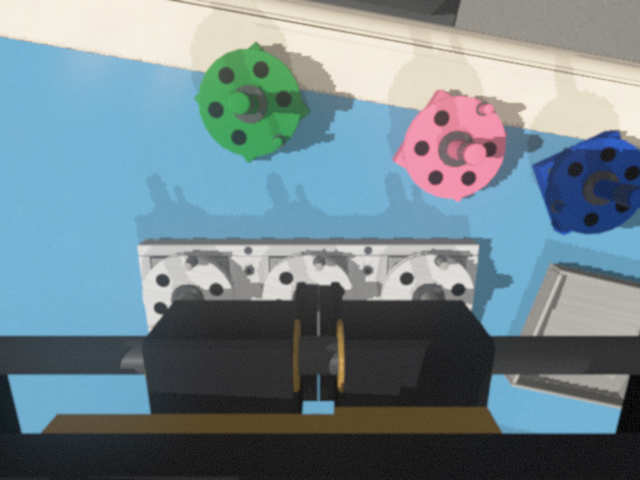

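The wrist picture shows the three pegs at about px (191,260), (320,261) and (440,259), all on the robot side. I'll measure them.

Run:
```python
from h import *
d=np.load("w1.npz");W=d["W"]
for n,c in dict(A=(.5025,.025),B=(.521,-.081),C=(.540,-.190)).items():
    c=np.array(c);r=np.linalg.norm(W[...,:2]-c,axis=-1)
    m=(W[...,2]>.040)&(W[...,2]<.056)&(r>.028)&(r<.046)
    m[290:]=0;p=W[m];v,u=np.nonzero(m)
    q=p.mean(0);a=q[:2]-c
    print(n,len(p),u.mean(),v.mean(),q.round(4),p[:,2].max(),"ang from -x rack",np.degrees(np.arctan2(a[1],a[0]))-9.7-180,"r",np.hypot(*a))
    m=(W[...,2]>.028)&(W[...,2]<.039)&(r<.05);m[290:]=0;p=W[m]; print(" wheel z",np.median(p[:,2]),"minx",p[:,0].min())
v,u=np.nonzero((W[...,2]>.015)&(W[...,2]<.026)&(np.arange(480)[:,None]<290)); p=W[v,u];k=(u>130)&(u<485);p=p[k];
print("rack rect",cv2.minAreaRect((p[:,:2]*1000).astype(np.float32)))
```

```text
A 102 443.15686274509807 263.3235294117647 [0.464  0.0274 0.0477] 0.051326666405169086 ang from -x rack -13.313934816484476 r 0.038531937219095556
 wheel z 0.035838820505846136 minx 0.4592240897846499
B 92 319.04347826086956 264.2717391304348 [ 0.4824 -0.0778  0.0478] 0.05117328318295855 ang from -x rack -14.408820815001405 r 0.03874328583590409
 wheel z 0.03570137899090997 minx 0.4782771700121604
C 101 189.20792079207922 263.7227722772277 [ 0.5003 -0.1884  0.0475] 0.05192538898758425 ang from -x rack -12.035138810079104 r 0.03968295995389622
 wheel z 0.03564925748866116 minx 0.4959785034674269
rack rect ((412.33892822265625, -99.58714294433594), (215.61497497558594, 313.9832763671875), 9.40074634552002)
```

Request:
step_arm:
  rows:
    - [0.006, 0.035, -0.045, 0, 0, 0]
    - [0.006, 0.035, -0.045, 0, 0, 0]
    - [0.006, 0.035, -0.045, 0, 0, 0]
    - [0.005, 0.033, -0.028, 0, 0, 0]
    - [0, 0, -0.0195, 0, 0, 0]
    - [0, 0, 0, 0, 0, 0]

```text
time: 3.1
position: [0.4575, 0.0597, 0.2213]
tool_rot: [-0.087, 0.996, 0.0, -0.002]
ft_force: [-0.9, -0.7, -0.1]
grip_width: 0.0004
grip_force: 0.0
```

Request:
step_arm:
  rows:
    - [0.0007, -0.0044, 0, 0, 0, 0]
    - [0.0007, -0.0044, 0, 0, 0, 0]
    - [0.0003, -0.002, 0, 0, 0, 0]
    - [0.0003, -0.002, 0, 0, 0, 0]
    - [0.0003, -0.002, 0, 0, 0, 0]
    - [0.0003, -0.002, 0, 0, 0, 0]

```text
time: 3.85
position: [0.4613, 0.041, 0.2223]
tool_rot: [-0.085, 0.996, 0.0, -0.0]
ft_force: [0.8, 2.7, 0.5]
grip_width: 0.0005
grip_force: 1.4
```

Request:
step_arm:
  rows:
    - [0.0003, -0.002, 0, 0, 0, 0]
    - [0.0003, -0.002, 0, 0, 0, 0]
    - [0.0003, -0.002, 0, 0, 0, 0]

```text
time: 4.22
position: [0.4614, 0.0358, 0.2222]
tool_rot: [-0.085, 0.996, 0.001, -0.001]
ft_force: [-0.8, 6.1, 2.7]
grip_width: 0.0005
grip_force: 3.2
```

Run:
```python
from h import *
o=get_obs();print(o["time"],o["position"],o["ft_force"],o["moment"])
img,W=cloud("wrist");cv2.imwrite("pics/w2.png",img)
```

```text
4.225 [0.46135898 0.0358256  0.2221904 ] [-0.75386162  6.09010917  2.7137737 ] [ 1.08150191  0.21346294 -0.01701435]
```

View pics/w2.png

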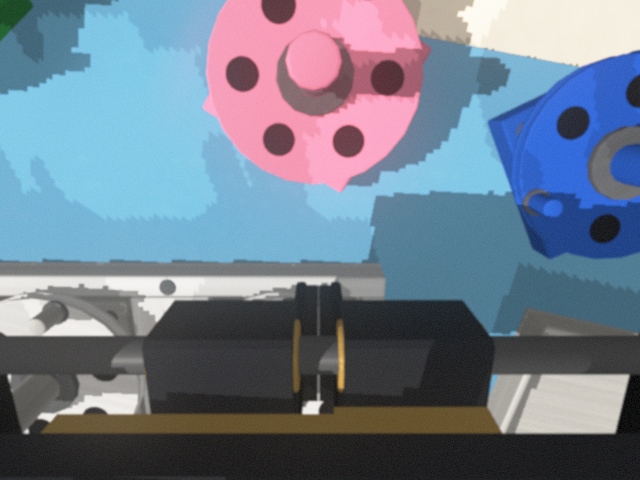

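The wrist picture only shows the fingers at A; the peg is hidden behind them. The 6 N resistance while creeping suggests A is the dragging wheel. I'll finish the centimetre at a gentler pace.

Request:
step_arm:
  rows:
    - [0.0002, -0.0015, 0, 0, 0, 0]
    - [0.0002, -0.0015, 0, 0, 0, 0]
    - [0.0002, -0.0015, 0, 0, 0, 0]

```text
time: 4.65
position: [0.4617, 0.0314, 0.2222]
tool_rot: [-0.085, 0.996, 0.001, -0.002]
ft_force: [-2.3, 5.2, 3.8]
grip_width: 0.0006
grip_force: 2.9
```

Request:
step_arm:
  rows:
    - [0.0002, -0.0013, 0, 0, 0, 0]
    - [-0.0008, 0.005, 0, 0, 0, 0]
    - [0, 0, 0.035, 0, 0, 0]
    - [0.009, -0.044, 0, 0, 0, 0]
    - [0.0082, -0.044, 0, 0, 0, 0]
    - [0, 0, -0.035, 0, 0, 0]
    - [0, 0, 0, 0, 0, 0]
    - [0, 0, 0, 0, 0, 0]

```text
time: 5.65
position: [0.4794, -0.0534, 0.2225]
tool_rot: [-0.086, 0.996, 0.0, -0.0]
ft_force: [0.7, 0.3, 0.4]
grip_width: 0.0009
grip_force: 0.0
```

Request:
step_arm:
  rows:
    - [0.0006, -0.004, 0, 0, 0, 0]
    - [0.0003, -0.002, 0, 0, 0, 0]
    - [0.0003, -0.002, 0, 0, 0, 0]
    - [0.0003, -0.002, 0, 0, 0, 0]
    - [0.0003, -0.002, 0, 0, 0, 0]

```text
time: 6.28
position: [0.4813, -0.0659, 0.2223]
tool_rot: [-0.085, 0.996, -0.0, 0.0]
ft_force: [0.2, 0.2, -0.3]
grip_width: 0.0006
grip_force: 0.0
```

Request:
step_arm:
  rows:
    - [0.0003, -0.002, 0, 0, 0, 0]
    - [0.0003, -0.002, 0, 0, 0, 0]
    - [0.0003, -0.002, 0, 0, 0, 0]

```text
time: 6.65
position: [0.4822, -0.0719, 0.2222]
tool_rot: [-0.085, 0.996, 0.0, -0.0]
ft_force: [-0.3, -0.5, 0.6]
grip_width: 0.0004
grip_force: 0.0
```

Run:
```python
from h import *
o=get_obs();print(o["time"],o["position"],o["ft_force"])
for n in("top","scene"):
    img,W=cloud(n)
    for k,c in dict(A=(.5025,.025),B=(.521,-.081),C=(.540,-.190)).items():
        c=np.array(c);r=np.linalg.norm(W[...,:2]-c,axis=-1)
        m=(W[...,2]>.040)&(W[...,2]<.054)&(r>.028)&(r<.046)&(W[...,0]<c[0]);p=W[m]
        if len(p): a=p.mean(0)[:2]-c;print(n,k,len(p),p.mean(0).round(4),"ang",np.degrees(np.arctan2(a[1],a[0]))%360-189.5)
    if n=="scene": cv2.imwrite("pics/s2.png",cv2.resize(img[230:410,240:480],None,fx=3.3,fy=3.3,interpolation=cv2.INTER_CUBIC))
```

```text
6.65 [ 0.48220458 -0.07190601  0.22220415] [-0.26660781 -0.48684379  0.61476199]
scene A 20 [0.4666 0.015  0.0453] ang 6.102735585648418
scene B 32 [ 0.4825 -0.0859  0.0478] ang -2.314868508108134
scene C 20 [ 0.5022 -0.1908  0.0462] ang -8.308321327555177
```

View pics/s2.png

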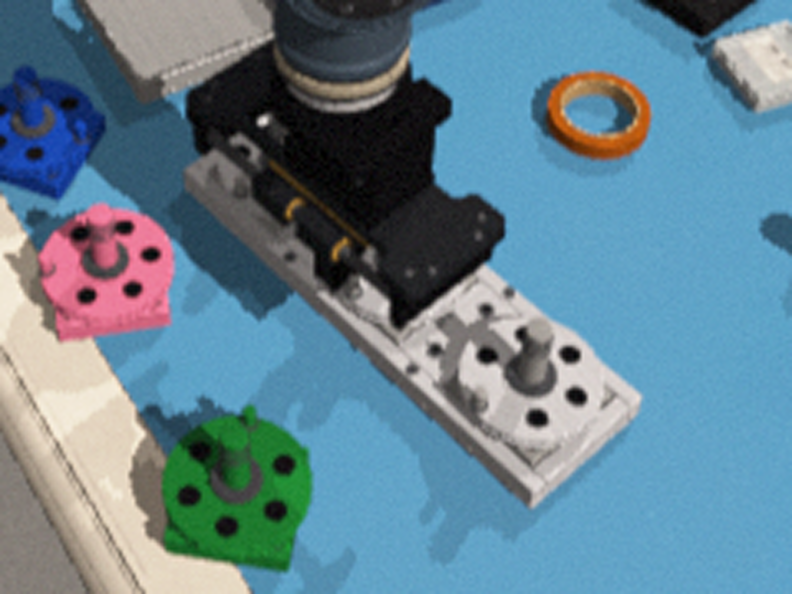

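The scene crop shows B's peg at (352,290) against the finger. It has already turned about 10° with no measurable force, so B is free. I'll finish the ease, back off and flick it.

Request:
step_arm:
  rows:
    - [0.0003, -0.002, 0, 0, 0, 0]
    - [0.0003, -0.002, 0, 0, 0, 0]
    - [-0.0036, 0.0217, 0, 0, 0, 0]
    - [0, 0, 0, 0, 0, 0]
    - [0.0023, -0.0138, 0, 0, 0, 0]
    - [0.0049, -0.0296, 0, 0, 0, 0]
    - [0.0016, -0.0099, 0.04, 0, 0, 0]
    - [0, 0, 0.04, 0, 0, 0]

```text
time: 7.75
position: [0.4887, -0.1102, 0.3029]
tool_rot: [-0.084, 0.996, -0.0, 0.0]
ft_force: [-0.2, 0.5, 0.4]
grip_width: 0.0007
grip_force: 0.0
```

```bash
cat > track.py <<'E'
from h import *
import sys
for i in range(int(sys.argv[1])):
  for n in sys.argv[2:]:
    img,W=cloud(n);t=get_obs()["time"]
    for k,c in dict(A=(.5015,.023),B=(.520,-.083),C=(.539,-.1915)).items():
        c=np.array(c);r=np.linalg.norm(W[...,:2]-c,axis=-1)
        m=(W[...,2]>.0415)&(W[...,2]<.054)&(r>.029)&(r<.043);p=W[m]
        if len(p): a=np.median(p,0)[:2]-c;print(round(t,2),n,k,len(p),"ang",round(np.degrees(np.arctan2(a[1],a[0]))%360-189.5),"std",p.std(0)[:2].max().round(4))
E
python3 track.py 4 scene top
```

```text
7.8 scene A 17 ang 4 std 0.0025
7.8 scene C 19 ang -10 std 0.0023
7.85 top B 9 ang -188 std 0.002
7.9 scene A 15 ang 5 std 0.0023
7.9 scene B 7 ang -171 std 0.002
7.9 scene C 20 ang -9 std 0.0022
7.95 top B 12 ang -154 std 0.0087
8.0 scene A 15 ang 2 std 0.0022
8.0 scene C 19 ang -10 std 0.0022
8.05 top B 1 ang 0 std 0.0
8.1 scene A 17 ang 4 std 0.0026
8.1 scene C 20 ang -10 std 0.0022
```

B swung past 180° within 0.4 s, so it's free. Next is C.

Request:
step_arm:
  rows:
    - [0.0076, -0.0533, 0, 0, 0, 0]
    - [0, 0, -0.045, 0, 0, 0]
    - [0, 0, -0.0355, 0, 0, 0]
    - [0, 0, 0, 0, 0, 0]
    - [0.0006, -0.004, 0, 0, 0, 0]
    - [0.0003, -0.002, 0, 0, 0, 0]
    - [0.0003, -0.002, 0, 0, 0, 0]
    - [0.0003, -0.002, 0, 0, 0, 0]
    - [0.0003, -0.002, 0, 0, 0, 0]

```text
time: 9.28
position: [0.4974, -0.1728, 0.2221]
tool_rot: [-0.085, 0.996, -0.0, 0.0]
ft_force: [0.7, 0.0, -0.3]
grip_width: 0.0002
grip_force: 0.0
```

Request:
step_arm:
  rows:
    - [0.0003, -0.002, 0, 0, 0, 0]
    - [0.0003, -0.002, 0, 0, 0, 0]
    - [0.0003, -0.002, 0, 0, 0, 0]

```text
time: 9.65
position: [0.4983, -0.1788, 0.2217]
tool_rot: [-0.085, 0.996, 0.0, -0.0]
ft_force: [0.4, 1.0, -0.5]
grip_width: 0.0005
grip_force: 0.0
```

```bash
python3 track.py 2 scene top
```

```text
9.7 scene A 15 ang 4 std 0.0026
9.7 scene C 23 ang -8 std 0.0027
9.75 top A 10 ang 1 std 0.0021
9.8 scene A 16 ang 4 std 0.0023
9.8 scene C 24 ang -5 std 0.0035
9.85 top A 10 ang 1 std 0.0021
```

Request:
step_arm:
  rows:
    - [0.0003, -0.002, 0, 0, 0, 0]
    - [0.0003, -0.002, 0, 0, 0, 0]
    - [0.0003, -0.002, 0, 0, 0, 0]

```text
time: 10.22
position: [0.4992, -0.1848, 0.2218]
tool_rot: [-0.085, 0.996, -0.0, 0.0]
ft_force: [-1.0, -0.1, -0.2]
grip_width: 0.0007
grip_force: 0.0
```

Request:
step_arm:
  rows:
    - [0.0003, -0.002, 0, 0, 0, 0]
    - [0.0003, -0.002, 0, 0, 0, 0]

```text
time: 10.48
position: [0.4998, -0.1888, 0.2218]
tool_rot: [-0.085, 0.996, -0.0, 0.0]
ft_force: [-0.2, -0.8, 0.2]
grip_width: 0.0004
grip_force: 0.0
```

```bash
python3 track.py 2 scene
```

```text
10.53 scene A 17 ang 4 std 0.0026
10.53 scene C 21 ang 8 std 0.0028
10.57 scene A 18 ang 2 std 0.0024
10.57 scene C 23 ang 11 std 0.003
```

Request:
step_arm:
  rows:
    - [-0.0036, 0.0217, 0, 0, 0, 0]
    - [0, 0, 0, 0, 0, 0]
    - [0.0023, -0.0138, 0, 0, 0, 0]
    - [0.0049, -0.0296, 0, 0, 0, 0]
    - [0.0016, -0.0099, 0.04, 0, 0, 0]
    - [0, 0, 0.05, 0, 0, 0]

```text
time: 11.32
position: [0.5053, -0.2225, 0.3119]
tool_rot: [-0.084, 0.996, 0.0, -0.0]
ft_force: [-0.2, 0.3, -0.3]
grip_width: 0.0003
grip_force: 0.0
```

```bash
python3 track.py 6 scene top|grep -v A
```

```text
11.38 scene C 6 ang 164 std 0.0026
11.43 top B 12 ang 138 std 0.002
11.53 top B 12 ang 138 std 0.0023
11.57 scene C 3 ang -115 std 0.0012
11.62 top B 13 ang 137 std 0.0075
11.68 scene C 18 ang -82 std 0.0024
11.72 top B 13 ang 138 std 0.0021
11.78 scene C 18 ang -47 std 0.0024
11.82 top B 12 ang 138 std 0.0023
11.88 scene C 21 ang -16 std 0.0024
11.93 top B 14 ang 139 std 0.0078
```

Both free wheels made well over half a turn, with C last seen passing about 345°. All three are tried, so I'll grip A's post, softly at first.

Request:
step_arm:
  rows:
    - [-0.0007, 0.0618, 0, 0, 0, 0]
    - [-0.0007, 0.0618, 0, 0, 0, 0]
    - [-0.0007, 0.0618, 0, 0, 0, 0]
    - [-0.0007, 0.0618, 0, 0, 0, 0]
    - [0, 0, -0.02, 0, 0, 0]
    - [0, 0, -0.033, 0, 0, 0]
    - [0, 0, -0.03, 0, 0, 0]
    - [0, 0, 0, 0, 0, 0]
  jaw: 0.05

```text
time: 12.92
position: [0.5014, 0.0272, 0.2269]
tool_rot: [-0.086, 0.996, 0.001, -0.003]
ft_force: [-1.1, -0.3, 0.1]
grip_width: 0.0499
grip_force: 0.0
```

Request:
step_arm:
  rows:
    - [0, 0, 0, 0, 0, 0]
    - [0, 0, 0, 0, 0, 0]
    - [0, 0, 0, 0, 0, 0]
    - [0, 0, 0, 0, 0, 0]
  jaw: 0
  squeeze: 6

```text
time: 13.42
position: [0.5023, 0.0269, 0.2293]
tool_rot: [-0.085, 0.996, -0.0, 0.001]
ft_force: [0.3, -0.5, 0.3]
grip_width: 0.0178
grip_force: 0.0
```

Request:
step_arm:
  rows:
    - [0, 0, 0, 0, 0, 0]
    - [0, 0, 0, 0, 0, 0]

```text
time: 13.68
position: [0.5024, 0.0268, 0.2292]
tool_rot: [-0.085, 0.996, -0.0, 0.0]
ft_force: [-0.9, -0.9, 5.8]
grip_width: 0.0158
grip_force: 6.0
```

Request:
step_arm:
  rows:
    - [0, 0, 0, 0, 0, 0]
    - [0, 0, 0, 0, 0, 0]
  squeeze: 45

```text
time: 13.92
position: [0.5024, 0.0268, 0.2293]
tool_rot: [-0.085, 0.996, -0.0, 0.0]
ft_force: [-0.3, -1.2, 6.5]
grip_width: 0.0147
grip_force: 45.0
```

Request:
step_arm:
  rows:
    - [0, 0, 0.004, 0, 0, 0]
    - [0, 0, 0.006, 0, 0, 0]
    - [0, 0, 0.008, 0, 0, 0]
    - [0, 0, 0.012, 0, 0, 0]
    - [0, 0, 0.02, 0, 0, 0]
    - [0, 0, 0.02, 0, 0, 0]
    - [0, 0, 0.01, 0, 0, 0]
    - [0, 0, 0, 0, 0, 0]

```text
time: 14.92
position: [0.502, 0.027, 0.3095]
tool_rot: [-0.085, 0.996, -0.0, 0.001]
ft_force: [-0.1, 0.1, -8.7]
grip_width: 0.0148
grip_force: 45.0
```

Run:
```python
from h import *
img,W=cloud("scene");cv2.imwrite("pics/s3.png",cv2.resize(img[170:410,200:480],None,fx=2.4,fy=2.4))
img,W=cloud("top")
z=W[...,2];m=(z>.012)&(z<.03)&(W[...,0]>.455)&(W[...,0]<.61)&(W[...,1]>.13)&(W[...,1]<.285)
print(m.sum(),cv2.minAreaRect((W[m][:,:2]*1000).astype(np.float32)))
```

```text
485 ((530.6681518554688, 205.63165283203125), (130.1778564453125, 130.6582489013672), 86.40461730957031)
```

View pics/s3.png

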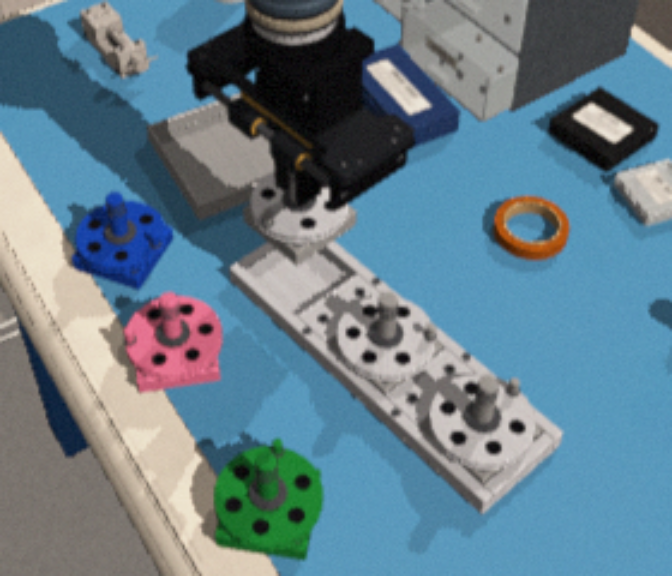

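The scene picture shows unit A hanging upright over its empty pocket at (300,225). B and C are still seated, and the tray centre is at (0.531,0.206).

Request:
step_arm:
  rows:
    - [0.0045, 0.028, 0, 0, 0, 0]
    - [0.0062, 0.039, 0, 0, 0, 0]
    - [0.0062, 0.039, 0, 0, 0, 0]
    - [0.0062, 0.039, 0, 0, 0, 0]
    - [0.0056, 0.0336, 0, 0, 0, 0]
    - [0, 0, -0.02, 0, 0, 0]
    - [0, 0, -0.025, 0, 0, 0]
    - [0, 0, -0.02, 0, 0, 0]
    - [0, 0, -0.01, 0, 0, 0]
    - [0, 0, 0, 0, 0, 0]

```text
time: 16.27
position: [0.5305, 0.2054, 0.2325]
tool_rot: [-0.085, 0.996, -0.0, -0.001]
ft_force: [-0.2, -0.0, -7.8]
grip_width: 0.0149
grip_force: 45.0
```

Request:
step_arm:
  rows:
    - [0, 0, -0.0015, 0, 0, 0]
    - [0, 0, -0.0015, 0, 0, 0]
    - [0, 0, -0.0015, 0, 0, 0]
    - [0, 0, 0, 0, 0, 0]

```text
time: 16.77
position: [0.5309, 0.2055, 0.2294]
tool_rot: [-0.085, 0.996, 0.0, 0.0]
ft_force: [-1.3, -0.4, -8.3]
grip_width: 0.0149
grip_force: 45.0
```

Request:
step_arm:
  rows:
    - [0, 0, -0.001, 0, 0, 0]
    - [0, 0, -0.001, 0, 0, 0]
    - [0, 0, 0, 0, 0, 0]

```text
time: 17.15
position: [0.5309, 0.2056, 0.2283]
tool_rot: [-0.085, 0.996, 0.0, 0.0]
ft_force: [-2.6, -0.2, 3.2]
grip_width: 0.0146
grip_force: 45.0
```

Request:
step_arm:
  rows:
    - [0, 0, 0, 0, 0, 0]
    - [0, 0, 0, 0, 0, 0]
  squeeze: 5

```text
time: 17.4
position: [0.531, 0.2056, 0.2282]
tool_rot: [-0.085, 0.996, 0.0, 0.0]
ft_force: [-2.8, -0.0, 5.8]
grip_width: 0.0155
grip_force: 5.0
```

Request:
step_arm:
  rows:
    - [0, 0, 0, 0, 0, 0]
    - [0, 0, 0, 0, 0, 0]
    - [0, 0, 0, 0, 0, 0]
    - [0, 0, 0, 0, 0, 0]
  jaw: 0.05

```text
time: 17.9
position: [0.531, 0.2055, 0.2271]
tool_rot: [-0.085, 0.996, -0.0, 0.0]
ft_force: [0.4, -0.0, -1.2]
grip_width: 0.0464
grip_force: 0.0
```

Request:
step_arm:
  rows:
    - [0, 0, 0.01, 0, 0, 0]
    - [0, 0, 0.03, 0, 0, 0]
    - [0, 0, 0.05, 0, 0, 0]
    - [0, 0, 0.05, 0, 0, 0]
    - [-0.04, 0.05, 0, 0, 0, 0]
    - [-0.04, 0.05, 0, 0, 0, 0]
    - [-0.04, 0.05, 0, 0, 0, 0]
    - [0, 0, 0, 0, 0, 0]

```text
time: 18.9
position: [0.4104, 0.3546, 0.3679]
tool_rot: [-0.089, 0.996, 0.0, -0.0]
ft_force: [0.7, -0.6, 0.4]
grip_width: 0.0499
grip_force: 0.0
```

```bash
python3 - <<'E'
from h import *
print(get_obs()["time"])
for n in("top","scene"):
    img,W=cloud(n);cv2.imwrite(f"pics/f{n}.png",img)
    for c in ((.531,.2055),(.520,-.082),(.539,-.191)):
        r=np.linalg.norm(W[...,:2]-c,axis=-1);p=W[(r<.03)&(W[...,2]>.066)];w=W[(r<.042)&(r>.012)&(W[...,2]>.028)&(W[...,2]<.04)]
        A=np.c_[w[:,:2],np.ones(len(w))];s=np.linalg.lstsq(A,w[:,2],rcond=None)[0]
        print(n,p.mean(0).round(4),p[:,2].max().round(4),"wheel z",np.median(w[:,2]).round(4),"tilt",s[:2].round(3))
E
sed -i 's/A=(.5015,.023)/A=(.531,.2055)/' track.py; python3 track.py 1 scene top
```

```text
18.9
top [0.5313 0.203  0.0804] 0.0864 wheel z 0.0344 tilt [-0.003 -0.008]
top [ 0.5215 -0.0815  0.0815] 0.0883 wheel z 0.0356 tilt [ 0.009 -0.003]
top [ 0.5405 -0.189   0.0807] 0.0867 wheel z 0.0357 tilt [ 0.006 -0.006]
scene [0.53   0.2007 0.0765] 0.0825 wheel z 0.0332 tilt [-0.007 -0.   ]
scene [ 0.5201 -0.0852  0.0776] 0.0845 wheel z 0.0342 tilt [0.01  0.001]
scene [ 0.5379 -0.1932  0.0783] 0.0863 wheel z 0.0343 tilt [0.011 0.007]
19.05 scene A 11 ang 10 std 0.0024
19.05 scene B 17 ang 135 std 0.0025
19.05 scene C 18 ang -179 std 0.0023
19.1 top A 12 ang 7 std 0.0022
19.1 top B 14 ang 139 std 0.013
19.1 top C 13 ang -176 std 0.0132
```

View pics/fscene.png

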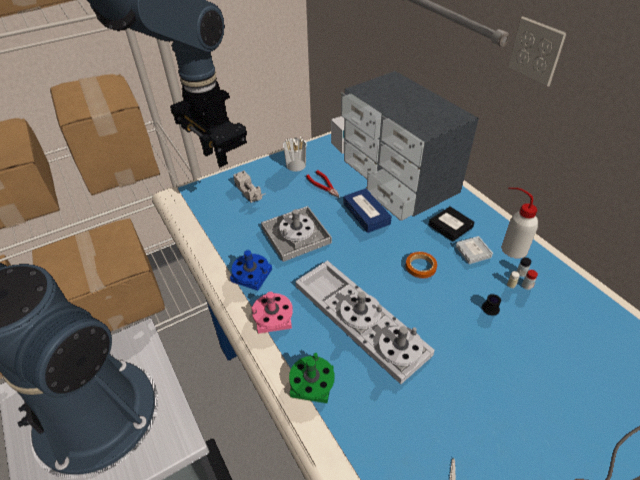

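The final picture shows unit A flat and upright in the tray at (297,228). B and C are seated, the other items haven't moved, and the arm is clear.

```bash
python3 -c "
from rig import *
print(hand_in())"
```

```text
the job is handed in; nothing more can be done
None
```

I eased all three wheels about a centimetre: the left one (nearest the tray) dragged at 5–6 N, and its unit now stands flat and upright in the reject tray; the other two ran free, each spun well over half a turn after a flick and is still seated, and the job is handed in.

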